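# Drive the seized pivot pin out of a monitor arm

### The job

The brass pivot pin is stuck in the monitor-arm block on the press-out stand, with its head underneath. Take the long-nosed drift punch (blue grip) from the rack, press the pin down from above until its whole shank is out of the block, then stand the punch back upright in the rack hole it came from. Leave the short orange-gripped starter punch in the rack.

Things in the scene. Friction and masses are not known exactly. Their poses are not given: they have to be found in the camera images.
- drift_punch_grip (a point): Long-nosed drift punch, blue grip, about 0.2 kg, loose, upright in one of the rack's 2 holes. Point on its axis, mid-grip, 44 mm above the rack's top; z up. Grip 26 mm diameter, 38 mm below the point to 24 above, then an 8 mm high cap. Below: guard 42 mm diameter, 6 thick, resting on the rack; nose 12 mm diameter, 55 long, its tip 99 mm below the point.
- starter_punch_grip (a point): Wrong tool, stays in the rack: orange-gripped starter punch, the same but for its nose, only 20 mm long: too short. Point mid-grip, 44 mm above the rack's top. It stands in the other hole, 85 mm away along the wooden rack (70x160 mm, top 75 mm above the bench; holes 25 mm diameter, widened to 33 at the top). Which punch is in which hole varies.
- bore_mouth (a point): Centre of the upper mouth of the vertical bore in a fixed aluminium block (54x54 mm, 30 high, top 74 mm above the bench) at the near end of a white monitor arm on a grey stand; z up, x along the arm, which runs away from the robot, no higher than 75 mm. Bore 25 mm diameter, 30 deep, right through, widened to 35 at the mouth.
- pivot_pin (a joint): How far (m) the brass pin, 22 mm diameter, is driven down. At 0 its flat top is 4 mm below the bore mouth; its 26 mm shank is out of the block from 0.026 on; at its stop, 0.034, its head stands on the foot plate. Starts at 0 to 0.006. It resists with about 8 N (plus 1 N at 30 mm/s) and stays where it is left.

How it is judged:
By the outcome, as a careful person would: the job done as asked, in the order asked, and still so for the second after the job is handed in, with the robot touching nothing.
It also fails if it takes over 45 s, if anything falls off the work surface, if the arm or the gripper's body presses on something with over 40 N, if the wrist force passes 120 N, or if a joint passes its speed limit or range.

### The arm

A 6-joint arm with a two-finger parallel gripper is mounted at the origin on the work surface; the furniture and walls round the work are solid. World frame = base frame: x ahead of the robot, y to its left, z up, the work surface at z = 0. Lengths are in m, angles in rad, forces in N, time in s.
With the tool pointing down it reaches from about 0.35 to 0.775 m from the base axis. Payload 5.5 kg.
Tool frame: the origin (TCP) lies midway between the tips of the shut fingers; the grasp point (between the pads) lies ctrl.pinch_z behind it (ctrl.pinch_z is the distance from the TCP to the grasp point, in m); z points along the fingers, y is the line along which they close (so a half turn about z gives the same grasp; the last joint's range is limited). The gripper opens to 85 mm and grips with 20 to 120 N. Pads are 22 mm wide; open, the fingers measure 114 mm over their backs; the gripper's body (76 mm by 85 mm) begins 54 mm behind the grasp point. The pads swing forward as they close: fully open they stand 13 mm farther back than shut.
Start: joints at [0.987, 0.313, 0.046, 1.304, 0, 1.431], TCP at [0.247, 0.519, 0.231] pointing down, gripper open.
Joint ranges: [-2.76, 2.76], [-0.86, 1.69], [-1.03, 1.26], [-2.2, 2.34], [-1.47, 1.5], [-3.14, 3.14]. Speed limits (rad/s): [2.57, 2.57, 3.14, 3.14, 3.14, 3.14].

### API

Orientations are given as [roll, pitch, yaw] about the fixed x, y, z axes, in that order (R = Rz(yaw) Ry(pitch) Rx(roll)).
In Python, from station import ctrl gives the robot as it stands. The module is installed in compiled form; this text tells all that it offers.
- The arm moves only by the tool drive_tool, never from a script. Its argument "moves" is a list of rows, each a list of 7 numbers: the turn, a rotation vector about the tool's x, y, z in degrees, then the shift along the tool's x, y, z in m, then the finger opening in m, from 0 to 0.0854. In form: [[wx, wy, wz, x, y, z, hand], ...]. A call has 1 to 20 rows; each row shifts and turns the commanded pose from where the row before left it, along the tool's axes as they then stand; what a row does not reach is not made up. A row lasts 1/10 s, in which the tool goes at most 50 mm and 8.59 degrees, less where a joint would pass 70% of its speed; a pose out of reach is approached as far as the arm can. A call with a gripper value outside its range is refused whole. The fingers move at their own pace and stop on an object; "squeeze" is the grip in N (left out, the last holds). Time passes only in rows, so rows that do not move let the fingers close. It gives the time, the measured TCP pose, the force, the opening and the grip force at its end, in the units of the state.
- ctrl.get_state(): the state, without advancing time (a new reading comes with each control period).
- ctrl.camera(name): name is "scene" or "top" or "wrist"; returns a dict with "color" (384x512x3 uint8, red, green, blue), "fov_y" (degrees; the focal length in pixels is half the picture's height over the tangent of half this angle, whatever the lens; pixels are square), "cx", "cy" (the principal point, pixels), "origin" and "attitude" of the camera in the world; the wrist camera has in their place "mount" (4x4, takes a point from camera to tool coordinates, whose origin is the TCP and whose axes are the flange's). Camera axes: x right, y down, z forward; pixel columns grow to the right and rows downward; lengths in m; the calibration is good to about 2 mm. A picture is of the moment at which its call begins: read the wrist's pose just before it. There is no depth.
- ctrl.finish_job(): hands the job in; it is judged then, once.
The state is a dict: "time": time; "qpos": joint angles; "dq": joint speeds; "joint_efforts": joint torques, N m; "tcp_pos": TCP position; "orientation": TCP orientation; "ft_force": force on the tool from outside, world axes, zero at the start; "moment": the same for the moment, N m; "gripper_width": finger opening in m; "grasp_force": force on a finger pad.
Only numpy, scipy, OpenCV 4.12 (cv2) and the standard library are available. Lean on these libraries where they do the work, as an engineer would, in place of code of your own. Each camera call takes 0.05 s, during which the arm holds its last target. There are 200 camera calls.

## Working session

There is one attempt and no reset: what is moved stays moved. The work goes in short steps, Python scripts to look and compute and a tool call to move; the robot and the scene stay as the last step left them, time stands still between calls to the robot, and variables do not carry over. Pictures are saved under pics/ and viewed, at most 10 in all, crops included, and the job is handed in when it is done.

Besides the shell and the picture viewer there is one more tool, called after "Request:" in YAML: its name, and indented under it one key for each argument. drive_tool: Moves the arm, as the interface text tells. Its arguments: {"type":"object","properties":{"moves":{"type":"array"},"squeeze":{"type":"number"}},"required":["moves"]}

```bash
mkdir -p pics; cat > h.py <<'E'
from station import ctrl
import numpy as np, cv2, pickle
from scipy.spatial.transform import Rotation as R
def save(n,f):
    s=ctrl.get_state(); c=ctrl.camera(n); pickle.dump((s,c),open(f'pics/{f}.pkl','wb')); cv2.imwrite(f'pics/{f}.png',c['color'][:,:,::-1]); return s,c
def load(f): return pickle.load(open(f'pics/{f}.pkl','rb'))
def pose(s,c):
    if 'mount' in c:
        T=np.eye(4);o=np.array(s['orientation']);T[:3,:3]=R.from_euler('xyz',o).as_matrix() if o.size==3 else o.reshape(3,3);T[:3,3]=s['tcp_pos'];T=T@np.array(c['mount']);return T[:3,3],T[:3,:3]
    a=np.array(c['attitude']); return np.array(c['origin']),(a if a.shape==(3,3) else R.from_euler('xyz',a).as_matrix())
def ray(f,u,v):
    s,c=load(f);o,A=pose(s,c);F=c['color'].shape[0]/2/np.tan(np.radians(c['fov_y'])/2)
    return o,A@np.array([(u-c['cx'])/F,(v-c['cy'])/F,1])
def atz(f,u,v,z):
    o,d=ray(f,u,v);return o+d*(z-o[2])/d[2]
def proj(f,p):
    s,c=load(f);o,A=pose(s,c);F=c['color'].shape[0]/2/np.tan(np.radians(c['fov_y'])/2)
    q=A.T@(np.array(p)-o);return q[0]/q[2]*F+c['cx'],q[1]/q[2]*F+c['cy']
E
python3 - <<'E'
from h import *
for n in('scene','top'):
    s,c=save(n,n+'0'); print({k:v for k,v in c.items() if k!='color'})
print(s,ctrl.pinch_z)
a=[cv2.imread(f'pics/{n}0.png') for n in('scene','top')]
cv2.imwrite('pics/t0x.png',cv2.resize(a[1],(800,600),interpolation=cv2.INTER_CUBIC))
cv2.imwrite('pics/s0x.png',cv2.resize(a[0],(800,600),interpolation=cv2.INTER_CUBIC))
E
```

```text
{'fov_y': 54.805739675500185, 'cx': 249.54357313355868, 'cy': 194.51592086529953, 'origin': array([ 0.03982142, -0.3263424 ,  0.66057363]), 'attitude': array([-2.26916602, -0.01482402, -0.75575498])}
{'fov_y': 55.35851296925679, 'cx': 255.4434189712128, 'cy': 192.20773895730858, 'origin': array([0.42823427, 0.15191384, 0.9645905 ]), 'attitude': array([-3.0630366 , -0.01229289, -1.58044834])}
{'time': 0.05, 'qpos': array([9.87410792e-01, 3.13997558e-01, 4.49900540e-02, 1.30358957e+00,
       3.50040843e-05, 1.43120018e+00]), 'dq': array([ 3.80549356e-05,  8.72300532e-05, -3.19207343e-04,  8.09624194e-04,
        5.00787598e-04,  1.77087640e-04]), 'joint_efforts': array([ 3.41148698e-03, -4.82153749e+01,  2.99549067e+01,  1.32304098e-02,
       -3.02751675e-05, -5.48442358e-06]), 'tcp_pos': array([0.24660401, 0.51888073, 0.23041501]), 'orientation': array([-3.13981429e+00, -2.85225692e-04,  2.69780298e+00]), 'ft_force': array([ 0.25939259,  0.24630876, -0.13192698]), 'moment': array([-0.00029387,  0.0042198 ,  0.02480405]), 'grasp_force': 0.0, 'gripper_width': 0.08502600874594053} 0.0187
```

View pics/t0x.png

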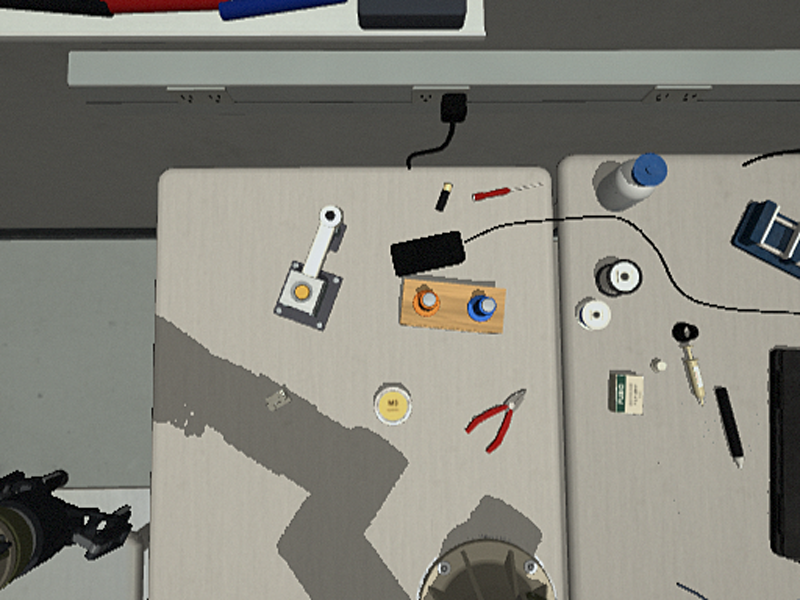

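View pics/s0x.png

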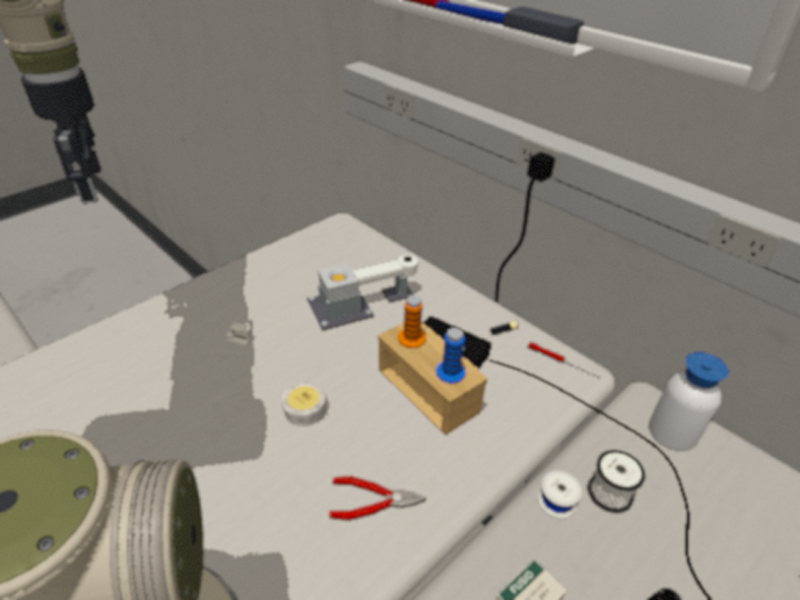

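The top view shows the blue punch in the right-hand hole, cap near (487,304) of the 800x600 picture. The orange punch is in the left hole near (429,299), and the bore is near (302,293). I'll enlarge this region.

```bash
python3 - <<'E'
from h import *
im=cv2.imread('pics/top0.png')[125:225,170:330]
cv2.imwrite('pics/t0c.png',cv2.resize(im,None,fx=5,fy=5,interpolation=cv2.INTER_CUBIC))
for n,u,v,z in(('blue',487,304,.151),('or',429,299,.151),('bore',302,293,.072)): print(n,atz('top0',u*.64,v*.64,z))
for n,u,v,z in(('blue',456,334,.151),('or',414.5,300,.151),('bore',339,278,.072)): print(n,atz('scene0',u*.64,v*.64,z))
E
```

```text
blue [0.4858249  0.01576961 0.151     ]
or [0.49371095 0.09861289 0.151     ]
bore [0.51120281 0.29206421 0.072     ]
blue [0.48342336 0.00874183 0.151     ]
or [0.4926078  0.09354168 0.151     ]
bore [0.51036623 0.28404639 0.072     ]
```

View pics/t0c.png

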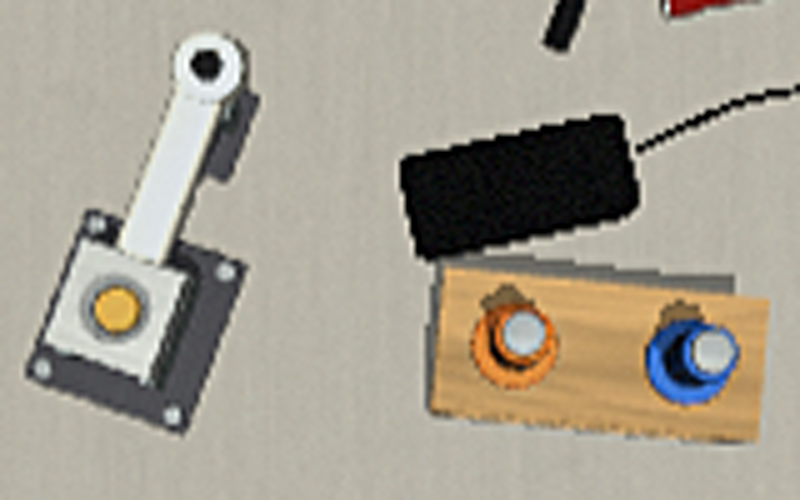

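Enlarged crop: bore rim centre about (115,307), blue cap (714,350), blue guard (690,362), rack running slightly clockwise of horizontal. The two cameras disagree by about 7 mm in y, so I'll refine with the wrist camera, starting above the bore.

Request:
drive_tool:
  moves:
    - [0,0,0,-0.0375,-0.0106,-0.005,0.0854]
    - [0,0,0,-0.0375,-0.0106,-0.005,0.0854]
    - [0,0,0,-0.0375,-0.0106,-0.005,0.0854]
    - [0,0,0,-0.0375,-0.0106,-0.005,0.0854]
    - [0,0,0,-0.0375,-0.0106,-0.005,0.0854]
    - [0,0,0,-0.0375,-0.0106,-0.005,0.0854]
    - [0,0,0,-0.0375,-0.0106,-0.005,0.0854]
    - [0,0,0,-0.0375,-0.0106,-0.005,0.0854]
    - [0,0,0,-0.0375,-0.0106,-0.005,0.0854]
    - [0,0,7.84,0,0,0,0.0854]
    - [0,0,7.84,0,0,0,0.0854]
    - [0,0,7.84,0,0,0,0.0854]
    - [0,0,7.84,0,0,0,0.0854]
    - [0,0,7.84,0,0,0,0.0854]
    - [0,0,7.84,0,0,0,0.0854]
    - [0,0,7.84,0,0,0,0.0854]
    - [0,0,7.84,0,0,0,0.0854]
    - [0,0,7.84,0,0,0,0.0854]
    - [0,0,0,0,0,0,0.0854]

```text
time: 2.0
tcp_pos: [0.5105, 0.2882, 0.2758]
orientation: [-3.141, 0.0, 1.466]
ft_force: [-0.7, -0.1, -0.2]
gripper_width: 0.0855
grasp_force: 0.0
```

```bash
python3 - <<'E'
from h import *
s,c=save('wrist','w1'); print(s['tcp_pos'],s['orientation'],s['qpos'],s['time'],c['mount'],c['fov_y'])
print('pred bore',proj('w1',[.511,.288,.074]))
cv2.imwrite('pics/w1x.png',cv2.resize(cv2.imread('pics/w1.png'),(800,600),interpolation=cv2.INTER_CUBIC))
E
```

```text
[0.510512   0.28816923 0.27578819] [-3.14064901e+00  4.12128512e-04  1.46594997e+00] [3.76955544e-01 3.29966898e-01 1.77495180e-01 1.41935180e+00
 7.20479591e-05 2.05259839e+00] 2.0 [[ 5.04922868e-04 -9.61221648e-01 -2.75776519e-01  7.07177009e-02]
 [ 9.99999343e-01  7.69011543e-04 -8.49484961e-04  5.86264366e-04]
 [ 1.02861866e-03 -2.75775909e-01  9.61221405e-01 -1.41844393e-01]
 [ 0.00000000e+00  0.00000000e+00  0.00000000e+00  1.00000000e+00]] 62.614047533009604
pred bore (np.float64(258.6755949915354), np.float64(172.56943377474556))
```

View pics/w1x.png

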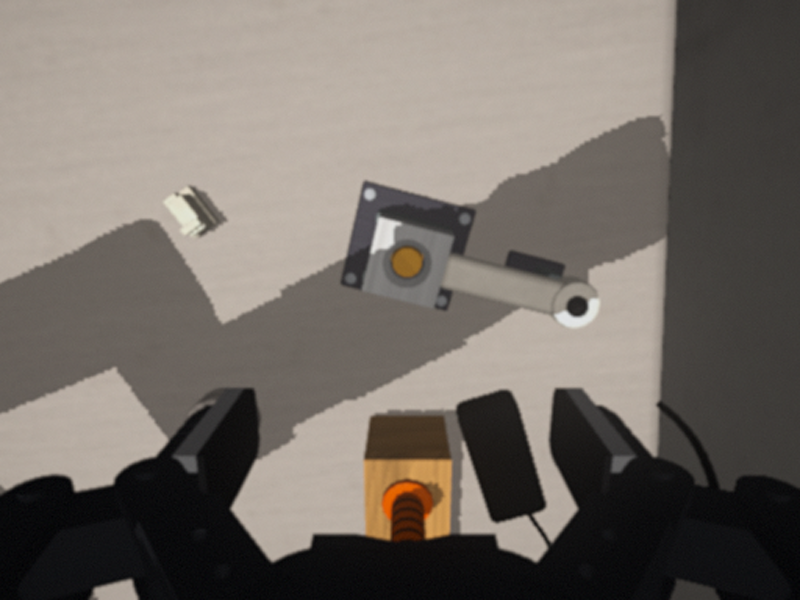

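The wrist view shows the bore rim centre at (407,261) of 800x600. Next I'll move over the blue punch.

Request:
drive_tool:
  moves:
    - [0,0,0,-0.0346,0.0004,-0.002,0.0854]
    - [0,0,0,-0.0346,0.0004,-0.002,0.0854]
    - [0,0,0,-0.0346,0.0004,-0.002,0.0854]
    - [0,0,0,-0.0346,0.0004,-0.002,0.0854]
    - [0,0,0,-0.0346,0.0004,-0.002,0.0854]
    - [0,0,0,-0.0346,0.0004,-0.002,0.0854]
    - [0,0,0,-0.0346,0.0004,-0.002,0.0854]
    - [0,0,0,-0.0346,0.0004,-0.002,0.0854]
    - [0,0,0,0,0,0,0.0854]
    - [0,0,0,0,0,0,0.0854]

```text
time: 3.05
tcp_pos: [0.485, 0.012, 0.2923]
orientation: [3.142, -0.0, 1.466]
ft_force: [0.5, -0.2, -1.1]
gripper_width: 0.0855
grasp_force: 0.0
```

```bash
python3 - <<'E'
from h import *
s,c=save('wrist','w2'); print(s['tcp_pos'],s['orientation'],s['time'])
print('bore',atz('w1',407*.64,261*.64,.073))
print('pred cap',np.array(proj('w2',[.485,.012,.151]))/.64)
cv2.imwrite('pics/w2x.png',cv2.resize(cv2.imread('pics/w2.png'),(800,600),interpolation=cv2.INTER_CUBIC))
E
```

```text
[0.48499198 0.01202706 0.29231264] [ 3.14153987e+00 -4.32884305e-04  1.46631858e+00] 3.05
bore [0.51360871 0.29377953 0.073     ]
pred cap [403.02870958 290.41000307]
```

View pics/w2x.png

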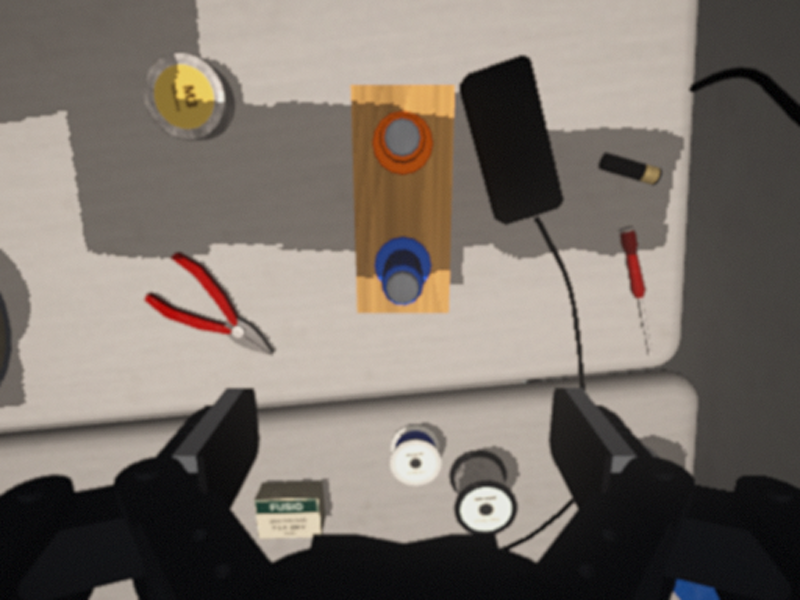

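The blue cap is at (403,288) against a predicted (403,290), so the TCP is about 1 mm off; the orange cap is at (403,137) and the rack is aligned with the tool. Descending to grasp.

Request:
drive_tool:
  moves:
    - [0,0,0,0.0013,0,0.036,0.0854]
    - [0,0,0,0,0,0.036,0.0854]
    - [0,0,0,0,0,0.036,0.0854]
    - [0,0,0,0,0,0.036,0.0854]
    - [0,0,0,0,0,0.036,0.0854]
    - [0,0,0,0,0,0.013,0.0854]
    - [0,0,0,0,0,0,0.0854]
    - [0,0,0,0,0,0,0.04]
    - [0,0,0,0,0,0,0.015]
    - [0,0,0,0,0,0,0.0]
    - [0,0,0,0,0,0,0.0]
    - [0,0,0,0,0,0,0.0]
    - [0,0,0,0,0,0,0.0]
    - [0,0,0,0,0,0,0.0]
    - [0,0,0,0,0,0,0.0]
    - [0,0,0,0,0,0,0.0]
  squeeze: 70

```text
time: 4.7
tcp_pos: [0.4859, 0.0139, 0.1004]
orientation: [3.14, -0.0, 1.466]
ft_force: [-0.3, 0.7, 5.9]
gripper_width: 0.0241
grasp_force: 68.4
```

Request:
drive_tool:
  moves:
    - [0,0,0,0,0,-0.015,0.0]
    - [0,0,0,0,0,-0.035,0.0]
    - [0,0,0,0,0,-0.035,0.0]
    - [0,0,0,0,0,-0.035,0.0]
    - [0,0,0,0,0,-0.035,0.0]
    - [0,0,0,0,0,-0.035,0.0]
    - [0,0,0,0.02,0,0,0.0]
    - [0,0,0,0.034,-0.0003,0,0.0]
    - [0,0,0,0.034,-0.0003,0,0.0]
    - [0,0,0,0.034,-0.0003,0,0.0]
    - [0,0,0,0.034,-0.0003,0,0.0]
    - [0,0,0,0.034,-0.0003,0,0.0]
    - [0,0,0,0.034,-0.0003,0,0.0]
    - [0,0,0,0.034,-0.0003,0,0.0]
    - [0,0,0,0.0214,0,0,0.0]
    - [0,0,0,0,0,0,0.0]
    - [0,0,0,0,0,0,0.0]

```text
time: 6.4
tcp_pos: [0.5119, 0.292, 0.2887]
orientation: [-3.141, 0.001, 1.467]
ft_force: [-0.2, 0.2, -2.0]
gripper_width: 0.0246
grasp_force: 69.0
```

```bash
python3 - <<'E'
from h import *
s,c=save('top','t3'); s2,c2=save('wrist','w3'); save('scene','s3'); print(s2['tcp_pos'],s2['gripper_width'],s2['ft_force'])
a=cv2.resize(cv2.imread('pics/w3.png')[90:330,100:420],(400,300))
a=cv2.resize(cv2.imread('pics/w3.png')[120:320,120:400],None,fx=2,fy=2,interpolation=cv2.INTER_CUBIC)
b=cv2.resize(cv2.imread('pics/s3.png')[80:280,140:260],None,fx=2,fy=2,interpolation=cv2.INTER_CUBIC)
cv2.imwrite('pics/m3.png',np.hstack([a,b]))
E
```

```text
[0.51201443 0.29147195 0.28890658] 0.024344634041210574 [-0.7395367  -0.13087768 -1.08887621]
```

View pics/m3.png

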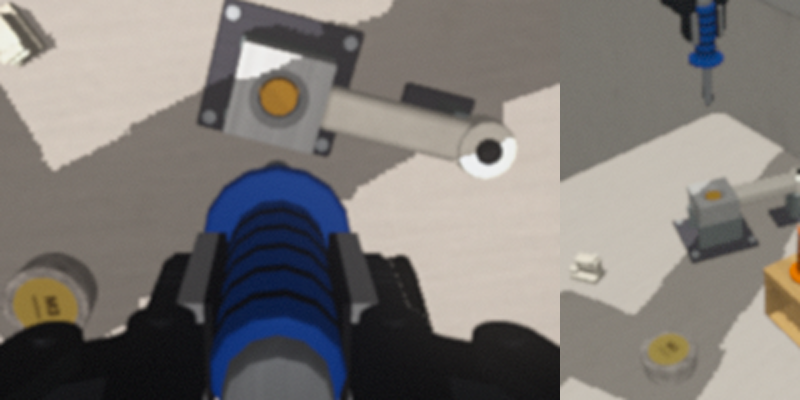

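The punch is held upright with its nose tip just visible near (277,163); the bore centre is at (279,97) in the left panel. I'll compute the bore again and lower to just above the mouth.

```bash
python3 - <<'E'
from h import *
print(atz('w3',259.5,168.5,.073), atz('w1',260.5,167,.073))
s,c=load('w3'); t=s['tcp_pos']-np.array([0,0,.08]); print('tip pred',(np.array(proj('w3',t))-120)*2)
E
```

```text
[0.51365325 0.29295619 0.073     ] [0.51363529 0.29382181 0.073     ]
tip pred [275.68310701 171.70178091]
```

Request:
drive_tool:
  moves:
    - [0,0,0,0,0,0.02,0.0]
    - [0,0,0,0,0,0.03,0.0]
    - [0,0,0,0,0,0.03,0.0]
    - [0,0,0,0,0,0.03,0.0]
    - [0,0,0,0,0,0.012,0.0]
    - [0,0,0,0,0,0,0.0]
    - [0,0,0,0,0,0,0.0]

```text
time: 7.25
tcp_pos: [0.513, 0.2918, 0.1686]
orientation: [3.14, -0.001, 1.466]
ft_force: [0.0, 0.6, -1.1]
gripper_width: 0.0246
grasp_force: 69.0
```

```bash
python3 - <<'E'
from h import *
s2,c2=save('wrist','w4'); save('scene','s4');save('top','t4'); print(s2['tcp_pos'])
a=cv2.resize(cv2.imread('pics/w4.png')[120:220,200:320],None,fx=4,fy=4,interpolation=cv2.INTER_CUBIC)
b=cv2.resize(cv2.imread('pics/s4.png')[120:220,180:255],None,fx=4,fy=4,interpolation=cv2.INTER_CUBIC)
cv2.imwrite('pics/m4.png',np.hstack([a,b]))
E
```

```text
[0.51295134 0.29178864 0.16858451]
```

View pics/m4.png

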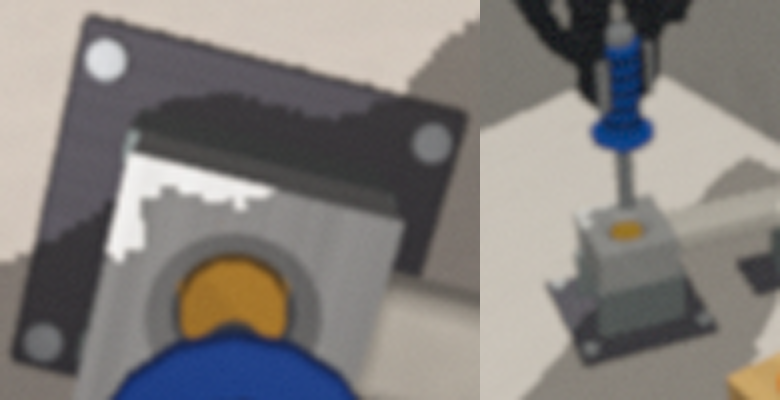

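The punch is laterally centred on the bore in both views (guard and bore at column 235 in the wrist view, nose and bore at column 625 in the scene view). Pressing now.

Request:
drive_tool:
  moves:
    - [0,0,0,0.001,0.0005,0.005,0.0]
    - [0,0,0,0,0,0.005,0.0]
    - [0,0,0,0,0,0.005,0.0]
    - [0,0,0,0,0,0.004,0.0]
    - [0,0,0,0,0,0.003,0.0]
    - [0,0,0,0,0,0.003,0.0]
    - [0,0,0,0,0,0.003,0.0]
    - [0,0,0,0,0,0,0.0]
  squeeze: 90

```text
time: 8.2
tcp_pos: [0.5127, 0.293, 0.1396]
orientation: [3.141, -0.0, 1.466]
ft_force: [-0.9, -0.7, 3.3]
gripper_width: 0.0241
grasp_force: 88.6
```

Request:
drive_tool:
  moves:
    - [0,0,0,0,0,0.003,0.0]
    - [0,0,0,0,0,0.003,0.0]
    - [0,0,0,0,0,0.003,0.0]
    - [0,0,0,0,0,0.003,0.0]
    - [0,0,0,0,0,0.003,0.0]
    - [0,0,0,0,0,0.003,0.0]

```text
time: 8.8
tcp_pos: [0.5128, 0.2931, 0.1221]
orientation: [3.141, -0.001, 1.466]
ft_force: [-2.0, 0.1, 6.4]
gripper_width: 0.024
grasp_force: 88.7
```

Request:
drive_tool:
  moves:
    - [0,0,0,0,0,0.002,0.0]
    - [0,0,0,0,0,0.002,0.0]
    - [0,0,0,0,0,0.001,0.0]
    - [0,0,0,0,0,0,0.0]

```text
time: 9.2
tcp_pos: [0.5128, 0.2931, 0.1168]
orientation: [3.141, -0.0, 1.466]
ft_force: [-1.0, -1.0, 3.7]
gripper_width: 0.0243
grasp_force: 88.6
```

```bash
python3 - <<'E'
from h import *
s2,c2=save('scene','s5'); print(s2['tcp_pos'],s2['ft_force'])
cv2.imwrite('pics/m5.png',cv2.resize(cv2.imread('pics/s5.png')[130:230,180:280],None,fx=6,fy=6,interpolation=cv2.INTER_CUBIC))
E
```

```text
[0.51278396 0.29306557 0.11679375] [-1.01191792 -0.96472263  3.73081803]
```

View pics/m5.png

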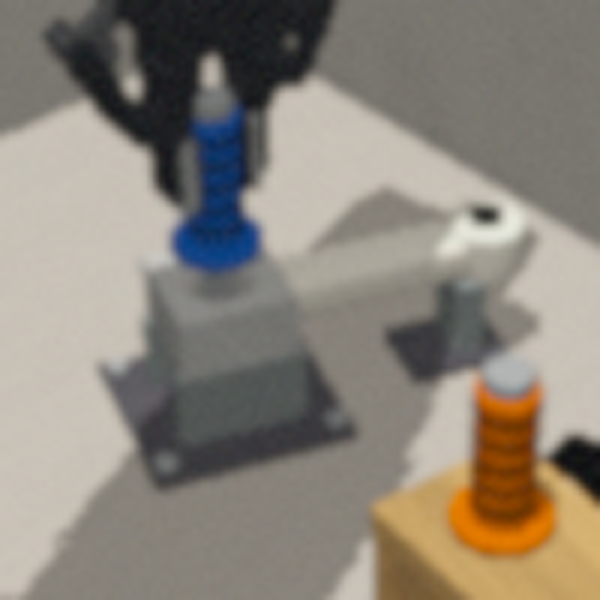

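The nose is in the bore with the guard about 17 mm above the block (217,240), and the grip has not slipped. I'll inch down to feel the stop.

Request:
drive_tool:
  moves:
    - [0,0,0,0,0,0.001,0.0]
    - [0,0,0,0,0,0.001,0.0]

```text
time: 9.45
tcp_pos: [0.5131, 0.2933, 0.1162]
orientation: [3.14, -0.001, 1.467]
ft_force: [-6.0, -1.8, 19.2]
gripper_width: 0.0244
grasp_force: 90.0
```

The force rose to 19 N at the expected stop depth, so the pin is fully out. Retracting and returning to above the rack hole.

Request:
drive_tool:
  moves:
    - [0,0,0,0,0,-0.01,0.0]
    - [0,0,0,0,0,-0.03,0.0]
    - [0,0,0,0,0,-0.035,0.0]
    - [0,0,0,0,0,-0.035,0.0]
    - [0,0,0,0,0,-0.035,0.0]
    - [0,0,0,0,0,-0.029,0.0]
    - [0,0,0,-0.0205,0,0,0.0]
    - [0,0,0,-0.034,0.0003,0,0.0]
    - [0,0,0,-0.034,0.0003,0,0.0]
    - [0,0,0,-0.034,0.0003,0,0.0]
    - [0,0,0,-0.034,0.0004,0,0.0]
    - [0,0,0,-0.034,0.0004,0,0.0]
    - [0,0,0,-0.034,0.0004,0,0.0]
    - [0,0,0,-0.034,0.0004,0,0.0]
    - [0,0,0,-0.022,0,0,0.0]
    - [0,0,0,0,0,0,0.0]
    - [0,0,0,0,0,0,0.0]

```text
time: 11.15
tcp_pos: [0.4861, 0.0134, 0.2881]
orientation: [-3.141, -0.0, 1.465]
ft_force: [0.1, -1.3, -2.0]
gripper_width: 0.0243
grasp_force: 88.7
```

```bash
python3 - <<'E'
from h import *
s2,c2=save('wrist','w6'); save('scene','s6'); save('top','t6'); print(s2['tcp_pos'],s2['orientation'])
a=cv2.resize(cv2.imread('pics/w6.png')[40:240,150:370],None,fx=2,fy=2,interpolation=cv2.INTER_CUBIC)
b=cv2.resize(cv2.imread('pics/s6.png')[100:300,190:330],None,fx=2,fy=2,interpolation=cv2.INTER_CUBIC)
cv2.imwrite('pics/m6.png',np.hstack([a,b]))
E
```

```text
[0.48609173 0.01341155 0.28811916] [-3.14134447e+00 -4.41627717e-04  1.46482688e+00]
```

View pics/m6.png

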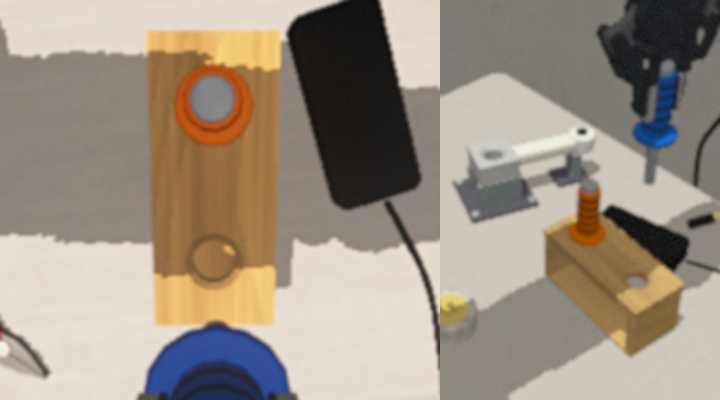

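The bore is now empty seen from above, and the empty rack hole is at (214,258) in the left panel. In the scene panel the punch runs from cap (668,65) to tip (650,183). I'll check its tilt and the hole offset.

```bash
python3 - <<'E'
from h import *
print('hole',atz('w6',150+107,40+129,.075), 'hole scene',atz('s6',190+(636-440)/2,100+141,.075))
s,c=load('w6'); t=np.array(s['tcp_pos'])
for dz in(.0507,-.0803): 
    u,v=proj('s6',t+[0,0,dz]); print(dz,(u-190)*2+440,(v-100)*2)
print((np.array(proj('w6',t-[0,0,.0803]))-[150,40])*2)
E
```

```text
hole [0.48502394 0.01540702 0.075     ] hole scene [0.47928326 0.0070923  0.075     ]
0.0507 661.1066548099465 61.971025618486465
-0.0803 647.0925214021036 180.74442922856133
[215.57623146 331.71383535]
```

Request:
drive_tool:
  moves:
    - [0,0,0,0.001,0,0.02,0.0]
    - [0,0,0,0,0,0.03,0.0]
    - [0,0,0,0,0,0.03,0.0]
    - [0,0,0,0,0,0.03,0.0]
    - [0,0,0,0,0,0.02,0.0]
    - [0,0,0,0,0,0.02,0.0]
    - [0,0,0,0,0,0.02,0.0]
    - [0,0,0,0,0,0.012,0.0]
    - [0,0,0,0,0,0.003,0.0]
    - [0,0,0,0,0,0,0.0]

```text
time: 12.3
tcp_pos: [0.4862, 0.0152, 0.1032]
orientation: [-3.141, -0.0, 1.467]
ft_force: [0.7, -0.6, -0.8]
gripper_width: 0.0242
grasp_force: 88.6
```

Request:
drive_tool:
  moves:
    - [0,0,0,0,0,0.001,0.0]
    - [0,0,0,0,0,0.001,0.0]
    - [0,0,0,0,0,0.0005,0.0]
    - [0,0,0,0,0,0,0.0]

```text
time: 12.7
tcp_pos: [0.4864, 0.0147, 0.1011]
orientation: [3.141, -0.0, 1.466]
ft_force: [-0.1, 0.2, -1.9]
gripper_width: 0.0242
grasp_force: 88.6
```

Request:
drive_tool:
  moves:
    - [0,0,0,0,0,0.0006,0.0]
    - [0,0,0,0,0,0,0.0]
    - [0,0,0,0,0,0,0.03]
    - [0,0,0,0,0,0,0.04]
    - [0,0,0,0,0,0,0.06]
    - [0,0,0,0,0,0,0.0854]
    - [0,0,0,0,0,0,0.0854]
    - [0,0,0,0,0,0,0.0854]
    - [0,0,0,0,0,0,0.0854]
    - [0,0,0,0,0,0,0.0854]

```text
time: 13.7
tcp_pos: [0.4862, 0.0147, 0.1002]
orientation: [3.142, -0.0, 1.466]
ft_force: [-0.3, 0.0, 0.2]
gripper_width: 0.0852
grasp_force: 0.0
```

Request:
drive_tool:
  moves:
    - [0,0,0,0,0,-0.015,0.0854]
    - [0,0,0,0,0,-0.035,0.0854]
    - [0,0,0,0,0,-0.035,0.0854]
    - [0,0,0,0,0,-0.035,0.0854]
    - [0,0,0,0,0,-0.035,0.0854]
    - [0,0,0,0,0,-0.035,0.0854]
    - [0,0,0,0,0,0,0.0854]
    - [0,0,0,0,0,0,0.0854]

```text
time: 14.5
tcp_pos: [0.4867, 0.0147, 0.2909]
orientation: [3.139, -0.0, 1.466]
ft_force: [0.4, -0.1, -0.4]
gripper_width: 0.0859
grasp_force: 0.0
```

```bash
python3 - <<'E'
from h import *
s2,c2=save('wrist','w7'); save('scene','s7'); print(s2['tcp_pos'],s2['ft_force'],s2['gripper_width'])
a=cv2.resize(cv2.imread('pics/w7.png')[40:240,150:370],None,fx=2,fy=2,interpolation=cv2.INTER_CUBIC)
b=cv2.resize(cv2.imread('pics/s7.png')[100:300,190:330],None,fx=2,fy=2,interpolation=cv2.INTER_CUBIC)
cv2.imwrite('pics/m7.png',np.hstack([a,b]))
E
```

```text
[0.48672123 0.01466639 0.29085266] [ 0.35851308 -0.07950761 -0.38185076] 0.08594512324622323
```

View pics/m7.png

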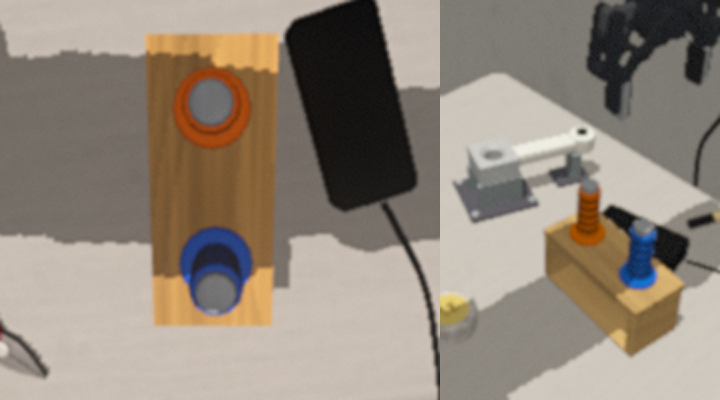

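The blue punch stands upright in its own hole (cap at (214,291), guard flat on the rack). The orange punch hasn't moved, the bore is empty, and the gripper is clear.

```bash
python3 -c "
from h import *
print(ctrl.finish_job())"
```

```text
the job is handed in; nothing more can be done
None
```

The pin was pressed down to its stop, so its whole shank is out of the block; the blue drift punch is back upright in its own rack hole, the orange starter punch stayed in the rack, and the job was handed in at about 14.6 s, with no verdict returned.

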